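Open the sample case and stow the jar

ROBOT

A 7-joint arm with a two-finger parallel gripper is mounted at the origin on the work surface. World frame = base frame: x ahead of the robot, y to its left, z up, the work surface at z = 0. Lengths are in mm, angles in rad, forces in N, time in s.
With the tool pointing down it reaches from about 400 to 900 mm from the base axis. Payload 5.6 kg.
Tool frame: the origin (TCP) lies on the centre line of the jaws, within the pads' length; the fingertips stand 22 mm ahead of it and the grasp point (between the pads) lies 3 mm ahead of it (r.nose_length is the distance from the TCP to the fingertips, in mm); z points along the fingers, y is the line along which they close (so a half turn about z gives the same grasp; the last joint's range is limited). The gripper opens to 92 mm and grips with 3 to 60 N. Pads are 20 mm wide; open, the fingers measure 128 mm over their backs; the gripper's body (75 mm by 189 mm) begins 69 mm behind the grasp point.
Start: joints at [-1.333, 0.468, -0.012, 1.603, 0.006, 1.071, -0.056], TCP at [180.171, 624.537, 236.592] pointing down, gripper open.
Joint ranges: [-2.53, 2.53], [-0.31, 2.02], [-1.57, 1.55], [0.28, 2.44], [-1.29, 4.43], [0.15, 1.84], [-2.92, 2.92]. Speed limits (rad/s): [2.57, 2.57, 3.14, 3.14, 3.14, 3.14, 3.14].

INTERFACE

Orientations are given as a 3x3 rotation matrix whose columns are the frame's x, y, z axes.
In Python, from station import r gives the robot as it stands.
- The arm moves only by the tool arm_command, never from a script. Its argument "plan" is a list of rows, each a list of 7 numbers: the turn, a rotation vector about the tool's x, y, z in rad, then the shift along the tool's x, y, z in cm, then the opening in per cent of the stroke, from 0 (shut) to 100 (fully open). A call has 1 to 12 rows; each row shifts and turns the commanded pose from where the row before left it, along the tool's axes as they then stand; what a row does not reach is not made up. A row lasts 1/12 s, in which the tool goes at most 41.7 mm and 7.16 degrees, less where a joint would pass 70% of its speed; a pose out of reach is approached as far as the arm can. A call is refused whole if a number of a shift passes 4.17 or a number of a turn 0.125, either way. A call with a gripper value outside its range is refused whole. The fingers move at their own pace and stop on an object; "grip_force" is the grip in N (left out, the last holds). Time passes only in rows, so rows that do not move let the fingers close. It gives the time, the measured TCP pose, the force, the opening and the grip force at its end, in the units of the state.
- r.get_obs(): the state, without advancing time (a new reading comes with each control period).
- r.get_image(name): name is "side" or "top" or "wrist"; returns the picture (400x640x3 uint8, red, green, blue); there is no depth.
- r.camera_info(name): a dict with "fx", "fy", "cx", "cy" (pixels), "T" (4x4, takes a point from camera to world coordinates). Camera axes: x right, y down, z forward; pixel columns grow to the right and rows downward; lengths in mm; the calibration is good to about 2 mm. A picture is of the moment at which its call begins: read the wrist's pose just before it. camera_info takes no time and is no camera call; for the wrist camera it gives the pose at the moment of the call.
- r.sign_off(): hands the job in; it is judged then, once.
The state is a dict: "time_s": time; "qpos": joint angles; "qd": joint speeds; "tau": joint torques, N m; "tool_pos": TCP position; "eef_rot": TCP orientation; "ft_force": force on the tool from outside, world axes, zero at the start; "moment": the same for the moment, N m; "finger_gap": opening from 0.0 (shut) to 1.0 (fully open); "gripper_force": force on a finger pad.
Only numpy, scipy, OpenCV 4.12 (cv2) and the standard library are available. Lean on these libraries where they do the work, as an engineer would, in place of code of your own. Each camera call takes 0.05 s, during which the arm holds its last target. There are 200 camera calls.

TASK

Push the sample case's sprung lid up, gently, until it has passed its balance point and stays open by itself; never strain it against its stop, fling it or let it slam. Then put the amber jar that stands alone on the bench fully down into the empty well of the case, leaving the lid open and everything else where it is.

Things in the scene. Friction and masses are not known exactly. Their poses are not given: they have to be found in the camera images.
- case: Open-topped grey case, fixed to the bench: 170 (x) x 280 (y) x 100 (z) mm, walls and floor 5 mm. Origin: centre of its underside; -x is its front, z up. A low grey box juts 64 mm from its back. A grey insert fills it up to 45 mm above the bench and has two round wells 50 mm across, 28 mm in front of the centre: one 65 mm to +y (empty), one 65 mm to -y (holds a jar).
- lid: Aluminium lid plate 170 x 280 x 6 mm, about 0.3 kg, hinged along the case's far (+x) upper edge. Origin on the hinge axis at mid width, 100 mm above the bench; y along the hinge; the plate reaches 170 mm along its -x, underside at z = 0; z is its normal, straight up if it lay level. It starts 1 to 13 degrees ajar.
- lid_bar (a point): Middle of the lid's handle, a round steel bar 10 mm thick, 110 mm long along the lid's y, 205 mm from the hinge axis, 4 mm above the lid's z = 0, 35 mm clear ahead of the plate's edge (centre), an arm at each end; axes as the lid's. A spring holds the lid down: 5 to 10 N at the bar as it rises, fading near the top. Pushing over 15 N strains the stay.
- jar: The jar to stow, the only small jar standing on the bench: amber glass 44 mm across and 60 mm high with a black round cap 32 mm across on top, from 60 to 85 mm. Origin at the centre of its underside, z up. About 0.15 kg.
- well (a point): Centre of the floor of the empty well, 5 mm above the bench. The well is 50 mm across and 40 mm deep.
- stored_jar: An identical jar standing in the other well; leave it there.
- meter: Round black handheld meter with a yellow face, 72 mm across, 36 mm high, with a stub handle; a bystander on the bench. Origin under the middle of the face.
- beaker: Open glass beaker, 70 mm across, 90 mm high; a bystander. Origin under its centre.
- reagent: Brown bottle, 70 mm across, 170 mm high; a bystander. Origin under its centre.
- stay (a point): Tip of the stay, a 60 mm steel rod hanging from the hinge outside the case's -y side. The spring pushes the lid shut up to a balance point, then weakly open on to a stop 3 to 8 degrees further. The stop lies 80 to 95 degrees above level, set differently each time: find it by feel. It is firm (a few N per mm at the bar) and shifts if pushed over 15 N. Let go short of balance, the lid slams.

How it is judged (in metres and radians):
On the way, in this order (a step that is already met when the one before it is completed fails the run):
1. the lid stands open by itself, untouched by the robot (angle between lid's own z axis and vertical above 1.3 rad and angular speed of lid below 0.1 rad/s and contact force between the fingers and lid below 0.1 N), for 0.3 s.
2. the jar stands in the empty well (horizontal distance between jar and well below 0.006 m and z of jar in the frame of well below 0.004 m), for 0.2 s.
At the end, for the whole second after the job is handed in: The lid stands open by itself at rest, more than 74 degrees above level, and the jar stands upright (within 8 degrees) and at rest on the floor of the empty well (within 4 mm of the floor, 6 mm of its centre) (all of step 2 and angle between lid's own z axis and vertical above 1.3 rad and angular speed of lid below 0.1 rad/s and angle between jar's own z axis and vertical below 0.15 rad and linear speed of jar below 0.02 m/s); the robot touches nothing.
It fails at once if the lid's stay is strained (pushed against its stop so hard, over about 15 N at the bar, that it shifts by more than 2 mm) (distance of stay from where it was at the start of the episode above 0.002 m).
It fails at once if the lid is flung or slams (faster than 4 rad/s) (angular speed of lid above 4 rad/s).
It fails at once if a bystander is moved more than 25 mm (distance of any of meter, beaker, reagent, stored_jar from where it was at the start of the episode above 0.025 m).
It also fails if it takes over 64 s, if anything falls off the work surface, if the arm or the gripper's body presses on something with over 40 N, if the wrist force passes 120 N, or if a joint passes its speed limit or range.

## Working session

There is one attempt and no reset: what is moved stays moved. The work goes in short steps, Python scripts to look and compute and a tool call to move; the robot and the scene stay as the last step left them, time stands still between calls to the robot, and variables do not carry over. Pictures are saved under pics/ and viewed, at most 10 in all, crops included, and the job is handed in when it is done.

Besides the shell and the picture viewer there is one more tool, called as name([rows], argument=value, ...), one row to a line, values as JSON. arm_command: Moves the arm, as the interface text tells. Its arguments: {"type":"object","properties":{"plan":{"type":"array"},"grip_force":{"type":"number"}},"required":["plan"]}

```bash
mkdir -p pics; cat > h.py <<'E'
import numpy as np, cv2
from station import r
np.set_printoptions(precision=2,suppress=True)
def ray(ci,u,v):
    d=np.array([(u-ci['cx'])/ci['fx'],(v-ci['cy'])/ci['fy'],1]);T=np.array(ci['T'])
    return T[:3,3],T[:3,:3]@d
def onz(ci,u,v,z):
    o,d=ray(ci,u,v);return o+d*(z-o[2])/d[2]
def proj(ci,p):
    T=np.array(ci['T']);c=T[:3,:3].T@(np.array(p)-T[:3,3]);return np.array([ci['fx']*c[0]/c[2]+ci['cx'],ci['fy']*c[1]/c[2]+ci['cy']])
E
python3 - <<'E'
from h import *
for n in ("top","side"):
    im=r.get_image(n);cv2.imwrite(f"pics/{n}0.png",im[...,::-1]);c=r.camera_info(n);print(n,c['fx'],c['cx'],c['cy'],np.array(c['T']))
o=r.get_obs();print(o['time_s'],o['tool_pos'],o['eef_rot'],o['ft_force'],o['finger_gap'])
E
```

```text
top 379.3295247198685 325.05034645267597 194.37156740275896 [[  -0.01   -0.99    0.12  388.26]
 [  -1.      0.01    0.01 -120.39]
 [  -0.02   -0.12   -0.99 1136.03]
 [   0.      0.      0.      1.  ]]
side 363.1443614187044 318.0850334196717 196.00979010277655 [[   0.8    -0.53    0.26  254.62]
 [  -0.59   -0.72    0.35 -457.24]
 [   0.     -0.44   -0.9   959.35]
 [   0.      0.      0.      1.  ]]
0.1 [180.06 624.08 235.77] [[-0.96  0.28 -0.  ]
 [ 0.28  0.96 -0.  ]
 [-0.   -0.   -1.  ]] [-0.28 -0.56  0.23] 1.0015071464600036
```

View pics/top0.png

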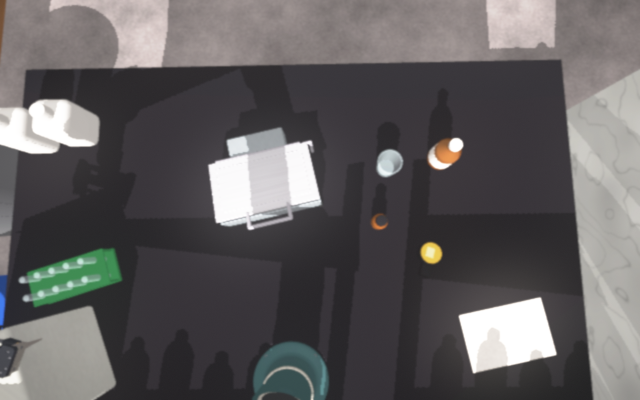

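View pics/side0.png

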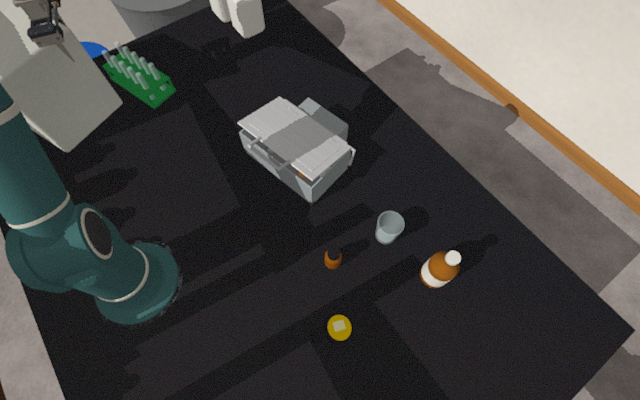

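Top view: the case and lid are at (265,182), its bar at (270,217), the amber jar at (379,222), meter (431,253), beaker (389,163) and reagent (445,153). The side view shows the same layout, with the case at (297,148) and the jar at (333,259). I'll zoom in on the lid.

```bash
python3 - <<'E'
from h import *
t=cv2.imread("pics/top0.png");s=cv2.imread("pics/side0.png")
a=cv2.resize(t[115:240,195:335],None,fx=2.8,fy=4,interpolation=cv2.INTER_CUBIC)
a=cv2.resize(t[120:240,200:330],(390,360),interpolation=cv2.INTER_CUBIC)
b=cv2.resize(s[90:210,230:360],(390,360),interpolation=cv2.INTER_CUBIC)
cv2.imwrite("pics/z0.png",np.hstack([a,b]))
# amber masks
for n,im in(("top",t),("side",s)):
    hsv=cv2.cvtColor(im,cv2.COLOR_BGR2HSV);c=r.camera_info(n)
    m=cv2.inRange(hsv,(3,120,50),(35,255,255))
    k,l,st,ce=cv2.connectedComponentsWithStats(m)
    for i in range(1,k):
        if st[i,4]>40: print(n,st[i],ce[i],onz(c,*ce[i],50))
c=r.camera_info("top");print("bar~",onz(c,270,217,120),onz(c,248,225,120),onz(c,290,213,120), "beaker",onz(c,389,163,45))
E
```

```text
top [  0   0   5  44 120] [ 1.17 15.67] [1099.78  897.11   50.  ]
top [436 138  26  25 373] [446.04 152.36] [ 642.73 -458.06   50.  ]
top [371 214  16  16 104] [376.55 223.12] [ 439.8  -250.21   50.  ]
top [420 242  23  22 308] [431.2  252.65] [ 354.72 -401.49   50.  ]
side [ 377    0  263  216 4322] [519.53 108.66] [1211.76 -232.11   50.  ]
side [324 251  18  18 189] [331.79 261.12] [ 436.11 -271.02   50.  ]
side [428 251  32  30 595] [441.85 267.13] [ 651.72 -449.78   50.  ]
side [420 269  17  20  51] [425.53 281.73] [ 592.47 -452.04   50.  ]
side [327 314  25  27 427] [339.03 327.73] [ 351.88 -409.34   50.  ]
bar~ [456.66  43.26 120.  ] [435.99 102.27 120.  ] [466.69 -10.56 120.  ] beaker [ 614.86 -292.23   45.  ]
```

View pics/z0.png

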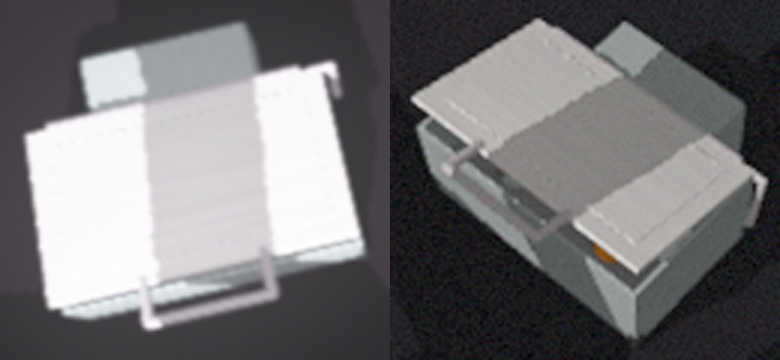

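The zoom shows the lid slightly ajar. Its corners are clear in both views, and the bar ends are near (249,229) and (292,219) in top, and (249,147) and (280,169) in side.

```bash
cat >> h.py <<'E'
def tri(ra,rb):
    (a,d),(b,e)=ra,rb
    s=np.linalg.lstsq(np.c_[d,-e],b-a,rcond=None)[0]
    p,q=a+s[0]*d,b+s[1]*e
    return (p+q)/2,np.linalg.norm(p-q)
E
python3 - <<'E'
from h import *
ct,cs=r.camera_info("top"),r.camera_info("side")
P={'FL':((209,164.3),(279.7,96.7)),'FR':((308.7,142.7),(350,142.7)),'NR':((320.7,203.3),(312,180)),'NL':((216,222.3),(237.3,122.3)),'BL':((249.3,228),(249.5,147)),'BR':((291.2,218),(280,168)),'jarcap':((379,221),(333,250)) }
X={}
for k,(a,b) in P.items():
    X[k],e=tri(ray(ct,*a),ray(cs,*b));print(k,X[k],e)
h=X['FL']-X['FR'];n=X['NL']-X['NR'];b=X['BL']-X['BR']
for v in(h,n,b):print(np.linalg.norm(v),np.degrees(np.arctan2(-v[0],v[1])))
# jar mask bbox extents
for n in("top","side"):
    im=cv2.imread(f"pics/{n}0.png");c=r.camera_info(n)
    x,y=(376,221) if n=="top" else (333,258)
    cr=im[y-20:y+20,x-20:x+20];cv2.imwrite(f"pics/j_{n}.png",cv2.resize(cr,(400,400),interpolation=cv2.INTER_CUBIC))
a=np.hstack([cv2.imread("pics/j_top.png"),cv2.imread("pics/j_side.png")]);cv2.imwrite("pics/j.png",a)
E
```

```text
FL [607.89 217.31 101.95] 1.3832136818629297
FR [651.23 -64.   151.25] 0.03347824400433132
NR [493.56 -97.45 162.33] 13.595110898961892
NL [445.04 181.8  140.21] 3.851345061117077
BL [429.47  94.18 136.77] 4.725650703219394
BR [453.88 -18.65 154.79] 6.28826206571044
jarcap [ 447.03 -254.98   79.99] 6.324189268883344
288.87186557977935 8.758122322595554
284.2991654756349 9.85676415164363
116.84144110371928 12.209191250479046
```

View pics/j.png

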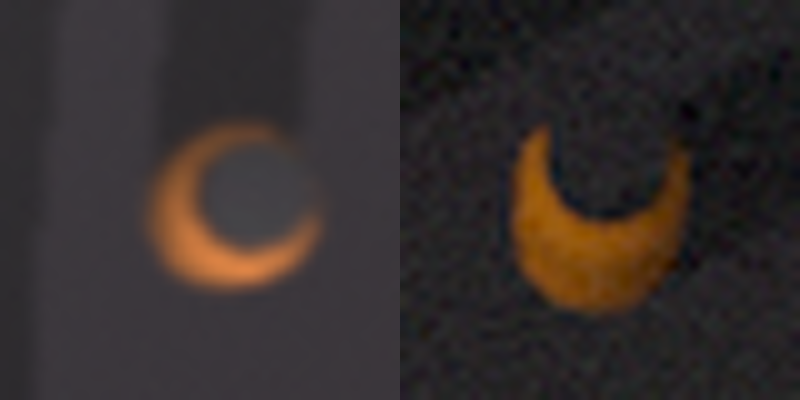

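The jar's cap centre is at (381.5,220.5) in top and (334,254.5) in side.

```bash
python3 - <<'E'
from h import *
from scipy.optimize import least_squares
ct,cs=r.camera_info("top"),r.camera_info("side")
for z in(80,84):print("jar",onz(ct,381.5,220.5,z),onz(cs,334,254.5,z))
P={'FL':((209,164.3),(279.7,96.7)),'FR':((308.7,142.7),(350,142.7)),'NR':((320.7,203.3),(312,180)),'NL':((216,222.3),(237.3,122.3)),'BL':((249.3,228),(249.5,147)),'BR':((291.2,218),(280,168))}
L={'FL':(0,140,6),'FR':(0,-140,6),'NR':(-170,-140,6),'NL':(-170,140,6),'BL':(-208,57,6),'BR':(-208,-57,6)}
def pt(q,l):
    x,y,w,a=q;c,s=np.cos(a),np.sin(a)
    lx=l[0]*c-l[2]*s*-1*-1;lz=-l[0]*s+l[2]*c   # opening raises -x end
    lx=l[0]*c+l[2]*s
    return np.array([x+np.cos(w)*lx-np.sin(w)*l[1],y+np.sin(w)*lx+np.cos(w)*l[1],100+lz])
def res(q,full=False):
    return np.concatenate([np.r_[proj(ct,pt(q,L[k]))-P[k][0],proj(cs,pt(q,L[k]))-P[k][1]] for k in L])
s=least_squares(res,[630,70,.16,.1],loss='soft_l1');print(s.x,np.degrees(s.x[2:]));print(s.fun.reshape(-1,4))
q=s.x;print("bar",pt(q,(-205,0,4)),"well",pt([*q[:3],0],(-113,65,-95)), "bar0",pt([*q[:3],0],(-205,0,4)))
E
```

```text
jar [ 445.47 -260.55   80.  ] [ 444.85 -267.     80.  ]
jar [ 445.25 -260.02   84.  ] [ 443.99 -267.87   84.  ]
[635.43  78.78   0.21   0.22] [12.31 12.8 ]
[[ 0.17 -0.16 -0.35 -0.37]
 [-1.32 -1.11  1.59  5.03]
 [-0.42 -5.76 -0.01  0.57]
 [ 0.4  -0.71 -0.73 -0.28]
 [ 0.11  0.11 -2.31 -1.76]
 [ 1.06  0.16 -1.86  1.79]]
bar [440.98  36.35 149.31] well [511.17 118.19   5.  ] bar0 [435.14  35.07 104.  ]
```

arm_command([
  [0,0,0,-2.57,-3.12,0,100],
  [0,0,0,-2.57,-3.12,0,100],
  [0,0,0,-2.57,-3.12,0,100],
  [0,0,0,-2.57,-3.12,0,100],
  [0,0,0,-2.57,-3.12,0,100],
  [0,0,0,-2.57,-3.12,0,100],
  [0,0,0,-2.57,-3.12,0,100],
  [0,0,0,-2.57,-3.12,0,100],
  [0,0,0,-2.57,-3.12,0,100],
  [0,0,0,-2.57,-3.12,0,100],
  [0,0,0,-2.57,-3.12,0,100],
  [0,0,0,-2.57,-3.12,0,100],
])

```text
time_s: 1.1
tool_pos: [372.8, 177.3, 236.6]
eef_rot: [[-0.961, 0.277, 0.0], [0.277, 0.961, 0.0], [0.0, 0.0, -1.0]]
ft_force: [1.5, 0.5, 0.2]
finger_gap: 0.996
gripper_force: 0.0
```

arm_command([
  [0,0,0.12,0,0,0,100],
  [0,0,0.12,0,0,0,100],
  [0,0,0.12,0,0,0,100],
  [0,0,0.12,0,0,0,100],
  [0,0,0.12,0,0,0,100],
  [0,0,0.12,0,0,0,100],
  [0,0,0.12,0,0,0,100],
  [0,0,0.12,0,0,0,100],
  [0,0,0.12,0,0,0,100],
  [0,0,0,0,0,0,100],
])

```text
time_s: 1.93
tool_pos: [372.5, 179.2, 236.4]
eef_rot: [[-0.205, 0.979, -0.0], [0.979, 0.205, -0.0], [-0.0, -0.0, -1.0]]
ft_force: [-0.6, 0.4, 0.3]
finger_gap: 0.997
gripper_force: 0.0
```

```bash
python3 - <<'E'
from h import *
o=r.get_obs();c=r.camera_info("wrist");im=r.get_image("wrist");cv2.imwrite("pics/w1.png",im[...,::-1])
print(o['time_s'],o['tool_pos'],o['eef_rot'],o['qpos'],o['ft_force']);print(c['fx'],np.array(c['T']))
q=[635.43,78.78,.21,.22]
print(proj(c,[440.98,36.35,149.3]))
E
```

```text
1.9333 [372.5  179.19 236.4 ] [[-0.21  0.98 -0.  ]
 [ 0.98  0.21 -0.  ]
 [-0.   -0.   -1.  ]] [-0.8   0.05  0.29  2.16 -0.02  0.93 -0.3 ] [-0.6   0.38  0.29]
303.27836569577585 [[  0.98   0.2    0.05 357.56]
 [  0.21  -0.94  -0.26 252.  ]
 [ -0.     0.26  -0.96 383.67]
 [  0.     0.     0.     1.  ]]
[363.27 365.46]
```

View pics/w1.png

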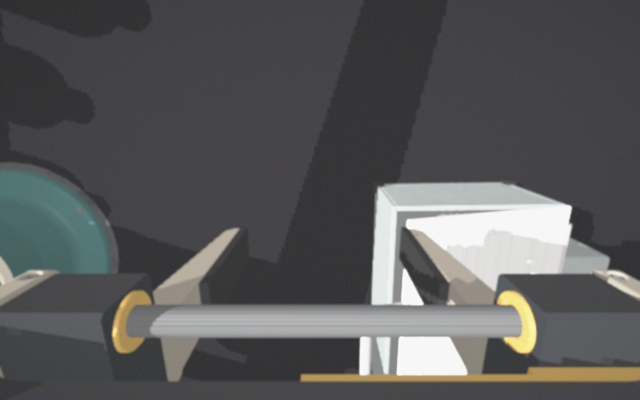

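The wrist view shows the case's left-front corner at about (378,187) and its front edge running near-vertical, so the tool is aligned with the case. The bar isn't in view, so I'll shift toward -y to bring it in.

arm_command([
  [0,0,0,-3.83,0.1,0,100],
  [0,0,0,-3.83,0.1,0,100],
  [0,0,0,-3.83,0.1,0,100],
  [0,0,0,-3.83,0.1,0,100],
  [0,0,0,-3.83,0.1,0,100],
  [0,0,0,-3.83,0.1,0,100],
  [0,0,0,0,0,0,30],
])

```text
time_s: 2.57
tool_pos: [427.4, -50.8, 237.1]
eef_rot: [[-0.202, 0.979, 0.002], [0.979, 0.202, -0.002], [-0.003, 0.002, -1.0]]
ft_force: [0.0, 0.4, 0.7]
finger_gap: 0.948
gripper_force: 0.0
```

```bash
python3 - <<'E'
from h import *
o=r.get_obs();c=r.camera_info("wrist");im=r.get_image("wrist");cv2.imwrite("pics/w2.png",im[...,::-1])
print(o['time_s'],o['tool_pos'],o['qpos'],o['ft_force'],np.array(c['T'])[:3,3])
print(proj(c,[440.98,36.35,149.3]))
E
```

```text
2.5667 [427.43 -50.81 237.14] [-0.49  0.08  0.56  2.14 -0.05  0.93  0.3 ] [0.04 0.37 0.69] [412.34  22.37 384.21]
[365.01 102.94]
```

View pics/w2.png

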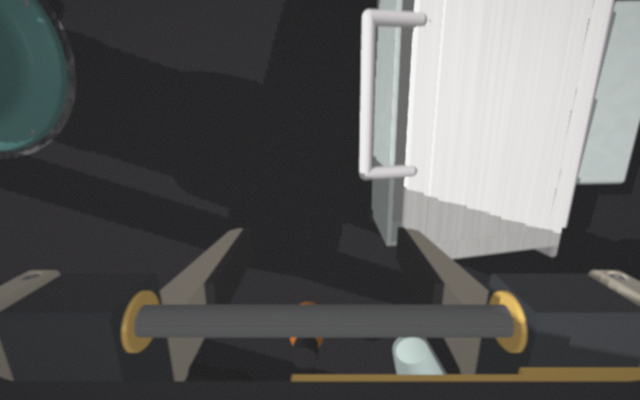

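This gives a clear view of the bar: its axis runs from (369,16) to (366,172), centre about (367,93). The lid's near edge is at x≈410 and its far-right corner at (563,228). The jar is at (307,330).

```bash
python3 - <<'E'
from h import *
ct,cs,cw=[r.camera_info(n) for n in("top","side","wrist")]
for nm,w,t,s in(("L",(369,16),(250,228),(249.7,147)),("R",(366,172),(290.8,218.5),(279.5,168)),):
    print(nm,tri(ray(cw,*w),ray(ct,*t)),tri(ray(cw,*w),ray(cs,*s)))
for z in(130,140,150,160):
    a,b=onz(cw,369,16,z),onz(cw,366,172,z);d=a-b;print(z,a,b,(a+b)/2,np.linalg.norm(d),np.degrees(np.arctan2(-d[0],d[1])))
o,d=ray(cw,563,228);print("FR at 106:",onz(cw,563,228,106))
print(onz(cw,391,243,100),onz(cw,391,243,0),"NR lid",onz(cw,408,188,140))
E
```

```text
L (array([424.34,  77.22, 211.57]), np.float64(0.014733501944190675)) (array([432.91, 102.91, 123.18]), np.float64(4.547513207331467))
R (array([453.23, -13.3 , 135.5 ]), np.float64(5.046613386288778)) (array([456.82, -11.74, 141.29]), np.float64(4.508768964115913))
130 [430.3  101.71 130.  ] [456.54 -13.16 130.  ] [443.42  44.28 130.  ] 117.83096870923741 12.864614824609053
140 [429.57  98.71 140.  ] [454.77 -11.64 140.  ] [442.17  43.54 140.  ] 113.19082261541075 12.864614824609033
150 [428.84  95.71 150.  ] [453.01 -10.12 150.  ] [440.93  42.79 150.  ] 108.5506765215841 12.864614824609014
160 [428.11  92.7  160.  ] [451.25  -8.6  160.  ] [439.68  42.05 160.  ] 103.91053042775744 12.864614824609022
FR at 106: [662.6  -31.19 106.  ]
[504.18 -83.26 100.  ] [ 536.73 -121.55    0.  ] NR lid [492.   -17.54 140.  ]
```

arm_command([
  [0,0,0,2.97,1.09,0,26],
  [0,0,0,2.97,1.09,0,26],
  [0,0,0,2.97,1.09,0,26],
  [0,0,-0.02,0,0,0,26],
  [0,0,0,0,0,1.5,26],
  [0,0,0,0,0,1.5,26],
  [0,0,0,0,0,0,26],
  [0,0,0,0,0,0,26],
  [0,0,0,0,0,0,26],
])

```text
time_s: 3.37
tool_pos: [440.0, 50.1, 207.1]
eef_rot: [[-0.229, 0.973, 0.0], [0.973, 0.229, 0.0], [0.0, 0.0, -1.0]]
ft_force: [0.0, -0.1, 0.8]
finger_gap: 0.268
gripper_force: 0.0
```

```bash
python3 - <<'E'
from h import *
o=r.get_obs();c=r.camera_info("wrist");im=r.get_image("wrist");cv2.imwrite("pics/w3.png",im[...,::-1])
print(o['time_s'],o['tool_pos'],o['qpos'],o['ft_force'],o['finger_gap'])
print(proj(c,[440.98,42.8,147]),proj(c,[429,97,147]))
E
```

```text
3.3667 [439.95  50.15 207.06] [-0.61  0.15  0.46  2.14 -0.09  0.87  0.14] [ 0.02 -0.11  0.81] 0.2676492974984625
[322.36 230.82] [323.43 154.67]
```

View pics/w3.png

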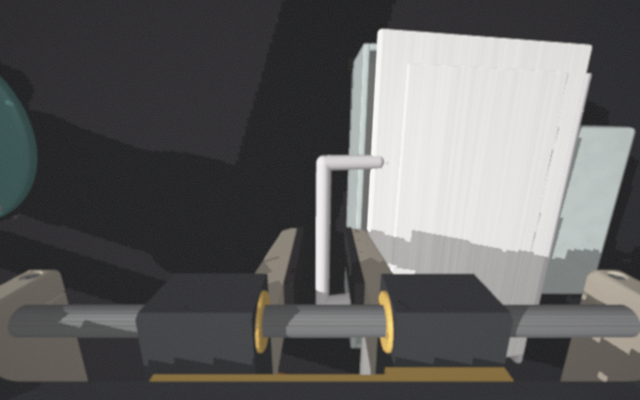

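The bar is at x≈322 in the picture, centred between the jaws (inner faces at 298 and 346). Its left end is at (322,161), as predicted. I'll go down.

arm_command([
  [0,0,0,0,0,1.2,26],
  [0,0,0,0,0,1.2,26],
  [0,0,0,0,0,1.2,26],
  [0,0,0,0,0,1.2,26],
  [0,0,0,0,0,0,26],
])

```text
time_s: 3.83
tool_pos: [439.0, 49.7, 157.7]
eef_rot: [[-0.228, 0.974, -0.002], [0.974, 0.228, -0.001], [-0.0, -0.002, -1.0]]
ft_force: [-0.3, 0.5, -0.2]
finger_gap: 0.263
gripper_force: 0.0
```

arm_command([
  [0,0,0,0,0,0,0],
  [0,0,0,0,0,0,0],
  [0,0,0,0,0,0,0],
  [0,0,0,0,0,0,0],
], grip_force=30)

```text
time_s: 4.17
tool_pos: [439.5, 49.6, 159.3]
eef_rot: [[-0.228, 0.974, -0.001], [0.974, 0.228, 0.0], [0.001, -0.001, -1.0]]
ft_force: [-3.3, -1.8, 6.2]
finger_gap: 0.095
gripper_force: 30.0
```

arm_command([
  [0,0,0,0,0.27,-1.04,0],
  [0,0,0,0,0.33,-1.02,0],
  [0,0,0,0,0,0,0],
])

```text
time_s: 4.42
tool_pos: [445.3, 51.0, 179.9]
eef_rot: [[-0.228, 0.974, -0.001], [0.974, 0.228, 0.0], [0.0, -0.001, -1.0]]
ft_force: [-2.5, -0.5, -4.2]
finger_gap: 0.102
gripper_force: 30.0
```

arm_command([
  [0,0,0,0,0.38,-1.0,0],
  [0,0,0,0,0.43,-0.98,0],
  [0,0,0,0,0.48,-0.96,0],
  [0,0,0,0,0.53,-0.93,0],
  [0,0,0,0,0,0,0],
])

```text
time_s: 4.83
tool_pos: [462.7, 54.9, 218.7]
eef_rot: [[-0.228, 0.974, -0.003], [0.974, 0.228, -0.0], [0.0, -0.003, -1.0]]
ft_force: [-5.7, -2.5, -2.9]
finger_gap: 0.099
gripper_force: 30.0
```

```bash
python3 - <<'E'
from h import *
p=13.2
for p in np.arange(31.2,92,3):
    a,b=np.radians([p,p+3]);print(p+3,20.5*(np.cos(a)-np.cos(b)),-20.5*(np.sin(b)-np.sin(a)))
im=r.get_image("side");cv2.imwrite("pics/s2.png",cv2.resize(im[60:240,190:400],(800,686))[:600,:,::-1])
E
```

```text
34.2 0.5798155606618677 -0.9031555538195084
37.2 0.6262884531324941 -0.8715726087100071
40.2 0.6710447324858596 -0.8376007436623037
43.20000000000001 0.7139617248712269 -0.8013330731971311
46.20000000000002 0.7549217977955973 -0.7628690044783075
49.20000000000002 0.793812682546177 -0.722313964844582
52.20000000000002 0.8305277819111445 -0.679779112840645
55.200000000000024 0.8649664623551678 -0.6353810335392793
58.20000000000003 0.8970343298489594 -0.5892414189897766
61.20000000000003 0.9266434885967287 -0.5414867346684941
64.20000000000003 0.9537127819524467 -0.4922478728457614
67.20000000000005 0.9781680148646005 -0.4416597938192935
70.20000000000005 0.9999421572396394 -0.3898611559973612
73.20000000000005 1.018975527666807 -0.3369939358457544
76.20000000000005 1.0352159570007573 -0.28320303874015884
79.20000000000006 1.048618931353555 -0.2286359017905769
82.20000000000006 1.0591477141041163 -0.17344208972647496
85.20000000000006 1.0667734465907694 -0.11777288495024357
88.20000000000006 1.0714752272108392 -0.06178087288265821
91.20000000000007 1.0732401687104491 -0.0056195237368349416
94.20000000000007 1.0720634335076336 0.050557228132944054
```

View pics/s2.png

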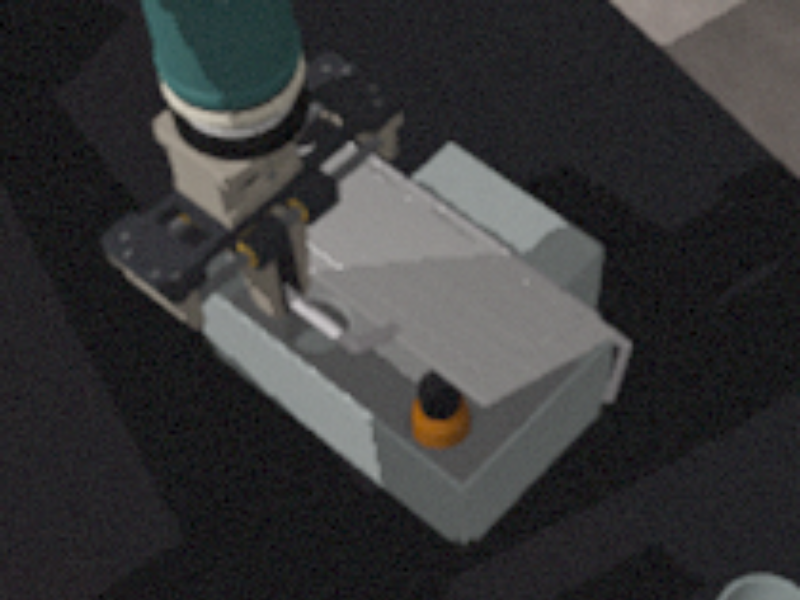

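The lid is lifting in the grip, with about 6 N tangential. I'll continue along the arc.

arm_command([
  [0,0,0,0,0.5,-0.92,0],
  [0,0,0,0,0.6,-0.88,0],
  [0,0,0,0,0.66,-0.84,0],
  [0,0,0,0,0.7,-0.8,0],
  [0,0,0,0,0.75,-0.76,0],
  [0,0,0,0,0.79,-0.72,0],
  [0,0,0,0,0,0,0],
])

```text
time_s: 5.47
tool_pos: [503.1, 64.0, 269.3]
eef_rot: [[-0.228, 0.974, -0.001], [0.974, 0.228, -0.001], [-0.0, -0.001, -1.0]]
ft_force: [-8.9, -4.9, 1.5]
finger_gap: 0.093
gripper_force: 30.0
```

arm_command([
  [0,0,0,0,0.73,-0.74,0],
  [0,0,0,0,0.8,-0.69,0],
  [0,0,0,0,0.86,-0.64,0],
  [0,0,0,0,0.89,-0.59,0],
  [0,0,0,0,0.92,-0.55,0],
  [0,0,0,0,0,0,0],
])

```text
time_s: 5.97
tool_pos: [545.9, 73.6, 300.1]
eef_rot: [[-0.228, 0.974, 0.003], [0.974, 0.228, -0.002], [-0.002, 0.003, -1.0]]
ft_force: [0.2, -3.3, -10.0]
finger_gap: 0.096
gripper_force: 30.0
```

arm_command([
  [0,0,0,0,0.98,-0.4,0],
  [0,0,0,0,0.98,-0.42,0],
  [0,0,0,0,1.0,-0.38,0],
  [0,0,0,0,0,0,0],
  [0,0,0,0,0,0,0],
])

```text
time_s: 6.38
tool_pos: [572.5, 79.7, 311.7]
eef_rot: [[-0.227, 0.974, 0.001], [0.974, 0.227, -0.001], [-0.002, 0.001, -1.0]]
ft_force: [-1.4, -5.0, -4.3]
finger_gap: 0.096
gripper_force: 30.0
```

arm_command([
  [0,0,0,0,0.51,-0.12,0],
  [0,0,0,0,0.51,-0.12,0],
  [0,0,0,0,0.52,-0.11,0],
  [0,0,0,0,0,0,0],
  [0,0,0,0,0,0,0],
])

```text
time_s: 6.8
tool_pos: [587.5, 83.0, 316.2]
eef_rot: [[-0.227, 0.974, 0.002], [0.974, 0.227, -0.001], [-0.001, 0.002, -1.0]]
ft_force: [-2.5, -5.4, 0.2]
finger_gap: 0.093
gripper_force: 30.0
```

arm_command([
  [0,0,0,0,0.4,-0.09,0],
  [0,0,0,0,0.4,-0.08,0],
  [0,0,0,0,0,0,0],
  [0,0,0,0,0,0,0],
])

```text
time_s: 7.13
tool_pos: [595.3, 84.8, 318.1]
eef_rot: [[-0.227, 0.974, 0.003], [0.974, 0.227, -0.001], [-0.001, 0.002, -1.0]]
ft_force: [-1.4, -4.9, 0.3]
finger_gap: 0.095
gripper_force: 30.0
```

arm_command([
  [0,0,0,0,0.3,-0.06,0],
  [0,0,0,0,0.3,-0.06,0],
  [0,0,0,0,0,0,0],
  [0,0,0,0,0,0,0],
])

```text
time_s: 7.47
tool_pos: [601.3, 86.1, 319.4]
eef_rot: [[-0.227, 0.974, 0.003], [0.974, 0.227, -0.001], [-0.001, 0.003, -1.0]]
ft_force: [-2.3, -6.2, 1.0]
finger_gap: 0.096
gripper_force: 30.0
```

arm_command([
  [0,0,0,0,0.3,-0.05,0],
  [0,0,0,0,0,0,0],
  [0,0,0,0,0,0,0],
])

```text
time_s: 7.72
tool_pos: [604.2, 86.8, 319.9]
eef_rot: [[-0.227, 0.974, 0.003], [0.974, 0.227, -0.001], [-0.001, 0.003, -1.0]]
ft_force: [-1.3, -5.0, 0.4]
finger_gap: 0.097
gripper_force: 30.0
```

arm_command([
  [0,0,0,0,0.3,-0.05,0],
  [0,0,0,0,0.2,-0.03,0],
  [0,0,0,0,0,0,0],
  [0,0,0,0,0,0,0],
])

```text
time_s: 8.05
tool_pos: [609.1, 87.8, 320.7]
eef_rot: [[-0.227, 0.974, 0.003], [0.974, 0.227, -0.001], [-0.001, 0.003, -1.0]]
ft_force: [-1.1, -5.4, 0.1]
finger_gap: 0.093
gripper_force: 30.0
```

arm_command([
  [0,0,0,0,0.2,-0.02,0],
  [0,0,0,0,0.2,-0.02,0],
  [0,0,0,0,0,0,0],
  [0,0,0,0,0,0,0],
])

```text
time_s: 8.38
tool_pos: [613.2, 88.8, 321.3]
eef_rot: [[-0.227, 0.974, 0.004], [0.974, 0.227, -0.001], [-0.002, 0.004, -1.0]]
ft_force: [-0.2, -5.7, -0.2]
finger_gap: 0.095
gripper_force: 30.0
```

arm_command([
  [0,0,0,0,0.2,-0.02,0],
  [0,0,0,0,0.2,-0.02,0],
  [0,0,0,0,0,0,0],
  [0,0,0,0,0,0,0],
])

```text
time_s: 8.72
tool_pos: [617.2, 89.7, 321.7]
eef_rot: [[-0.227, 0.974, 0.004], [0.974, 0.227, -0.001], [-0.002, 0.004, -1.0]]
ft_force: [-0.6, -5.3, 1.1]
finger_gap: 0.095
gripper_force: 30.0
```

arm_command([
  [0,0,0,0,0.2,-0.01,0],
  [0,0,0,0,0.2,-0.01,0],
  [0,0,0,0,0,0,0],
  [0,0,0,0,0,0,0],
])

```text
time_s: 9.05
tool_pos: [621.2, 90.5, 322.2]
eef_rot: [[-0.227, 0.974, 0.004], [0.974, 0.227, -0.001], [-0.002, 0.004, -1.0]]
ft_force: [-0.7, -5.5, 1.4]
finger_gap: 0.098
gripper_force: 30.0
```

arm_command([
  [0,0,0,0,0.2,-0.01,0],
  [0,0,0,0,0.1,0,0],
  [0,0,0,0,0,0,0],
])

```text
time_s: 9.3
tool_pos: [624.3, 91.2, 322.4]
eef_rot: [[-0.227, 0.974, 0.005], [0.974, 0.227, -0.001], [-0.002, 0.004, -1.0]]
ft_force: [0.6, -5.5, 1.8]
finger_gap: 0.098
gripper_force: 30.0
```

arm_command([
  [0,0,0,0,0.2,0,0],
  [0,0,0,0,0.1,0,0],
  [0,0,0,0,0,0,0],
])

```text
time_s: 9.55
tool_pos: [627.3, 91.9, 322.4]
eef_rot: [[-0.227, 0.974, 0.005], [0.974, 0.227, -0.001], [-0.002, 0.005, -1.0]]
ft_force: [-0.1, -5.1, 1.5]
finger_gap: 0.096
gripper_force: 30.0
```

arm_command([
  [0,0,0,0,0.2,0,0],
  [0,0,0,0,0.1,0,0],
  [0,0,0,0,0,0,0],
])

```text
time_s: 9.8
tool_pos: [630.3, 92.6, 322.4]
eef_rot: [[-0.227, 0.974, 0.005], [0.974, 0.227, -0.001], [-0.002, 0.005, -1.0]]
ft_force: [0.1, -6.0, 1.8]
finger_gap: 0.098
gripper_force: 30.0
```

arm_command([
  [0,0,0,0,0.2,0,0],
  [0,0,0,0,0.1,0,0],
  [0,0,0,0,0,0,0],
])

```text
time_s: 10.05
tool_pos: [633.2, 93.3, 322.4]
eef_rot: [[-0.227, 0.974, 0.005], [0.974, 0.227, -0.001], [-0.002, 0.005, -1.0]]
ft_force: [0.0, -5.1, 1.3]
finger_gap: 0.095
gripper_force: 30.0
```

arm_command([
  [0,0,0,0,0.2,0,0],
  [0,0,0,0,0.1,0,0],
  [0,0,0,0,0,0,0],
])

```text
time_s: 10.3
tool_pos: [636.1, 93.9, 322.3]
eef_rot: [[-0.227, 0.974, 0.005], [0.974, 0.227, -0.001], [-0.002, 0.005, -1.0]]
ft_force: [1.0, -6.2, 0.3]
finger_gap: 0.097
gripper_force: 30.0
```

arm_command([
  [0,0,0,0,0.2,0,0],
  [0,0,0,0,0.1,0,0],
  [0,0,0,0,0,0,0],
])

```text
time_s: 10.55
tool_pos: [639.0, 94.7, 322.2]
eef_rot: [[-0.227, 0.974, 0.005], [0.974, 0.227, -0.001], [-0.002, 0.005, -1.0]]
ft_force: [0.5, -5.6, 1.1]
finger_gap: 0.094
gripper_force: 30.0
```

arm_command([
  [0,0,0,0,0,0,18],
  [0,0,0,0,0,0,18],
  [0,0,0,0,0,0,18],
  [0,0,0,0,0,0,18],
], grip_force=10)

```text
time_s: 10.88
tool_pos: [638.0, 97.4, 320.8]
eef_rot: [[-0.229, 0.973, 0.002], [0.973, 0.229, 0.002], [0.001, 0.002, -1.0]]
ft_force: [0.6, 0.8, 1.2]
finger_gap: 0.185
gripper_force: 0.3
```

arm_command([
  [0,0,0,0,0.2,0,18],
  [0,0,0,0,0.2,0,18],
  [0,0,0,0,0,0,18],
  [0,0,0,0,0,0,18],
])

```text
time_s: 11.22
tool_pos: [641.8, 97.4, 319.9]
eef_rot: [[-0.228, 0.974, 0.0], [0.974, 0.228, 0.0], [0.0, 0.0, -1.0]]
ft_force: [0.9, 0.1, -0.3]
finger_gap: 0.179
gripper_force: 0.4
```

arm_command([
  [0,0,0,0,0.2,0,18],
  [0,0,0,0,0.2,0,18],
  [0,0,0,0,0,0,18],
  [0,0,0,0,0,0,18],
])

```text
time_s: 11.55
tool_pos: [645.4, 97.7, 319.7]
eef_rot: [[-0.228, 0.974, -0.001], [0.974, 0.228, -0.0], [-0.0, -0.001, -1.0]]
ft_force: [-0.2, 0.7, -0.0]
finger_gap: 0.181
gripper_force: 0.0
```

arm_command([
  [0,0,0,0,0,0,18],
  [0,0,0,0,0,0,18],
  [0,0,0,0,0,0,18],
  [0,0,0,0,0,0,18],
  [0,0,0,0,0,0,18],
  [0,0,0,0,0,0,18],
])

```text
time_s: 12.05
tool_pos: [645.5, 97.9, 320.0]
eef_rot: [[-0.228, 0.974, 0.0], [0.974, 0.228, 0.0], [0.0, 0.0, -1.0]]
ft_force: [-0.2, 0.3, 0.7]
finger_gap: 0.178
gripper_force: 0.0
```

```bash
python3 - <<'E'
from h import *
o=r.get_obs();print(o['gripper_force'],o['ft_force'],o['moment'])
c=r.camera_info("wrist");im=r.get_image("wrist");cv2.imwrite("pics/w4.png",im[...,::-1])
print(o['time_s'],o['tool_pos'])
E
```

```text
0.0 [-0.16  0.28  0.7 ] [-0.09  0.04 -0.04]
12.05 [645.5   97.85 320.02]
```

View pics/w4.png

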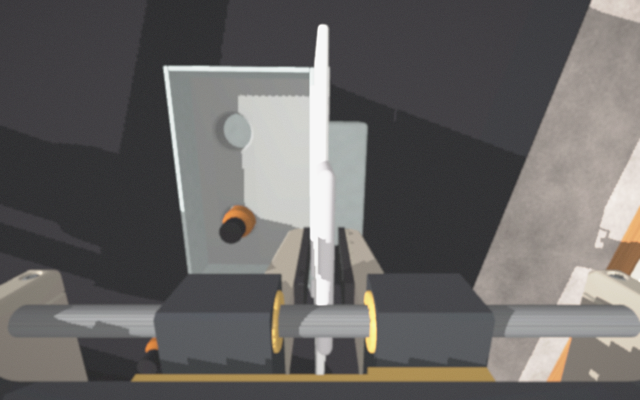

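The bar hangs free between the fingers (x=324, jaws 306 to 344) with zero contact force, so the lid stands by itself. The empty well is at (237,130), and the case's front top corners are at about (166,67) and (190,270).

arm_command([
  [0,0,0,0,0,-0.8,18],
  [0,0,0,0,0,-1.5,18],
  [0,0,0,0,0,-2.0,18],
  [0,0,0,0,0,-2.0,18],
  [0,0,0,0,0,0,18],
])

```text
time_s: 12.52
tool_pos: [647.2, 97.8, 388.1]
eef_rot: [[-0.228, 0.974, 0.008], [0.974, 0.228, 0.002], [-0.0, 0.008, -1.0]]
ft_force: [0.1, -0.1, 1.0]
finger_gap: 0.178
gripper_force: 0.0
```

```bash
python3 - <<'E'
from h import *
import json
o=r.get_obs();c=r.camera_info("wrist");im=r.get_image("wrist");cv2.imwrite("pics/w5.png",im[...,::-1])
t=r.get_image("top");cv2.imwrite("pics/top5.png",t[...,::-1])
json.dump({'fx':c['fx'],'fy':c['fy'],'cx':c['cx'],'cy':c['cy'],'T':np.array(c['T']).tolist()},open('w5.json','w'))
print(o['time_s'],o['tool_pos'],o['ft_force'],o['qpos'])
a=cv2.resize(im[40:340,120:420],(600,600),interpolation=cv2.INTER_CUBIC);cv2.imwrite("pics/w5z.png",a[...,::-1])
E
```

```text
12.5167 [647.24  97.76 388.08] [ 0.07 -0.13  0.99] [-0.54  0.38  0.48  1.43 -0.18  1.36  0.17]
```

View pics/w5z.png

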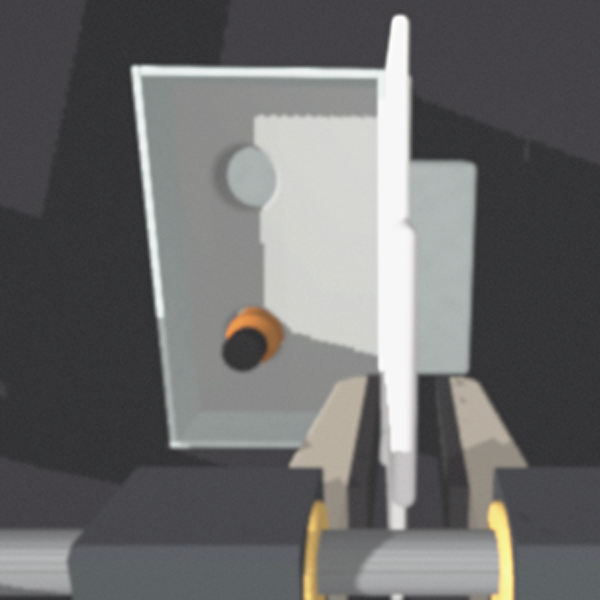

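The lid stands open by itself. The well rim is centred at about (248,177) in the crop, i.e. pixel (244,128.5). The case's front top corners are at pixels (186.5,73.5) and (206,263.5).

```bash
python3 - <<'E'
from h import *
import json
c=json.load(open('w5.json'))
A,B=onz(c,186.5,73.5,100),onz(c,206,263.5,100);d=A-B;w=np.arctan2(-d[0],d[1])
print(A,B,np.linalg.norm(d),np.degrees(w))
u=np.array([np.cos(w),np.sin(w),0]);v=np.array([-u[1],u[0],0])
print("well from corners",(A+B)/2+57*u+65*v)
print("rim",onz(c,244,128.5,45),"widths",onz(c,120+215/2,128.5,45)-onz(c,120+280/2,128.5,45),onz(c,244,40+143/2,45)-onz(c,244,40+212/2,45))
print("stored cap",onz(c,120+245/2,40+347/2,90), "exp from corners",(A+B)/2+57*u-65*v)
E
```

```text
[442.33 180.71 100.  ] [503.49 -91.77 100.  ] 279.2549858165248 12.649783871167982
well from corners [514.29 120.37 100.  ]
rim [515.57 121.98  45.  ] widths [-49.72 -11.64   0.  ] [-8.52 52.46  0.  ]
stored cap [544.31  -0.57  90.  ] exp from corners [542.76  -6.47 100.  ]
```

arm_command([
  [0,0,0,-2.77,-2.53,0,18],
  [0,0,0,-2.77,-2.53,0,18],
  [0,0,0,-2.77,-2.53,0,100],
  [0,0,0,-2.77,-2.53,0,100],
  [0,0,0,-2.77,-2.53,0,100],
  [0,0,0,-2.77,-2.53,0,100],
  [0,0,0,-2.77,-2.53,0,100],
  [0,0,0,-2.77,-2.53,0,100],
  [0,0,0,-2.77,-2.53,0,100],
  [0,0,0,-2.77,-2.53,0,100],
  [0,0,0,-2.77,-2.53,0,100],
])

```text
time_s: 13.53
tool_pos: [442.3, -263.2, 382.1]
eef_rot: [[-0.228, 0.974, -0.001], [0.974, 0.228, 0.001], [0.001, -0.001, -1.0]]
ft_force: [0.3, -1.2, 0.7]
finger_gap: 0.813
gripper_force: 0.0
```

arm_command([
  [0,0,-0.12,0,0,1.25,100],
  [0,0,-0.12,0,0,1.25,100],
  [0,0,-0.12,0,0,1.25,100],
  [0,0,-0.12,0,0,1.25,100],
  [0,0,-0.12,0,0,1.25,100],
  [0,0,-0.12,0,0,1.25,100],
  [0,0,-0.12,0,0,1.25,100],
  [0,0,-0.12,0,0,1.25,100],
  [0,0,-0.12,0,0,1.25,100],
  [0,0,-0.12,0,0,1.25,100],
  [0,0,-0.12,0,0,1.25,100],
  [0,0,-0.12,0,0,1.25,100],
])

```text
time_s: 14.53
tool_pos: [443.2, -261.6, 231.3]
eef_rot: [[-0.994, -0.105, -0.002], [-0.105, 0.994, 0.001], [0.002, 0.001, -1.0]]
ft_force: [-0.3, -0.5, 0.4]
finger_gap: 0.999
gripper_force: 0.0
```

```bash
cat > jar.py <<'E'
from h import *
o=r.get_obs();c=r.camera_info("wrist");im=r.get_image("wrist")
print(o['time_s'],o['tool_pos'],o['eef_rot'],o['qpos'])
hsv=cv2.cvtColor(im,cv2.COLOR_RGB2HSV);m=cv2.inRange(hsv,(3,120,40),(25,255,255))
k,l,st,ce=cv2.connectedComponentsWithStats(m)
for i in range(1,k):
    if st[i,4]>60:print(st[i],ce[i],onz(c,*ce[i],60))
print('pred',proj(c,[445,-262,85]))
cv2.imwrite("pics/jw.png",im[...,::-1])
E
python3 jar.py
```

```text
14.5333 [ 443.19 -261.64  231.33] [[-0.99 -0.1  -0.  ]
 [-0.1   0.99  0.  ]
 [ 0.    0.   -1.  ]] [ 0.04  0.26  0.51  1.96 -0.15  0.96  2.29]
[171  59  56  61 547] [198.56  87.69] [ 356.36 -395.42   60.  ]
[305 162  39  36 655] [324.31 175.93] [ 431.58 -262.15   60.  ]
[504 266  37   8 212] [523.81 270.15] [518.14 -19.    60.  ]
[112 291  39  62 805] [128.84 322.65] [ 638.45 -480.99   60.  ]
[498 291  38  62 905] [519.98 322.02] [587.51  -4.07  60.  ]
[460 367 180  14 841] [584.78 374.6 ] [656.39 101.44  60.  ]
[300 373 158   8 250] [383.33 373.81] [ 682.33 -158.63   60.  ]
[341 378  46   3  67] [367.34 379.67] [ 693.78 -177.87   60.  ]
pred [323.12 193.89]
```

View pics/jw.png

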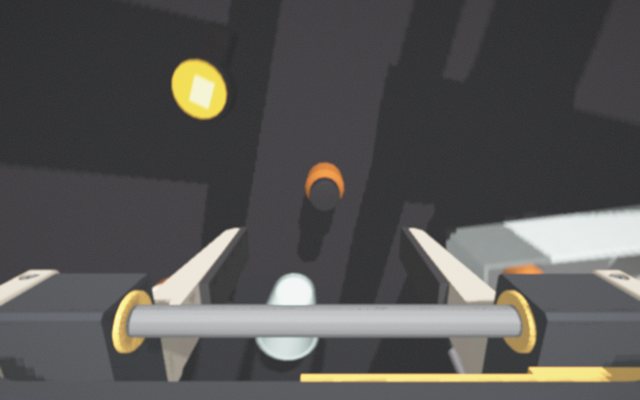

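The jar's cap is at (324,194), right where predicted (323,194). So the jar is at about (445,-261) and I'll go down onto the cap.

arm_command([
  [0,0,0,-0.18,0,3.0,70],
  [0,0,0,0,0,3.0,70],
  [0,0,0,0,0,3.0,70],
  [0,0,0,0,0,3.0,70],
  [0,0,0,0,0,1.5,70],
  [0,0,0,0,0,1.0,70],
  [0,0,0,0,0,0,70],
  [0,0,0,0,0,0,70],
])

```text
time_s: 15.25
tool_pos: [445.7, -262.2, 88.1]
eef_rot: [[-0.995, -0.098, -0.0], [-0.098, 0.995, -0.0], [0.0, 0.0, -1.0]]
ft_force: [-0.9, -0.2, 1.0]
finger_gap: 0.7
gripper_force: 0.0
```

arm_command([
  [0,0,0,0,0,0,0],
  [0,0,0,0,0,0,0],
  [0,0,0,0,0,0,0],
  [0,0,0,0,0,0,0],
  [0,0,0,0,0,0,0],
  [0,0,0,0,0,0,0],
], grip_force=15)

```text
time_s: 15.75
tool_pos: [446.1, -261.8, 88.4]
eef_rot: [[-0.995, -0.099, 0.001], [-0.099, 0.995, 0.0], [-0.001, 0.0, -1.0]]
ft_force: [0.4, 0.6, 2.9]
finger_gap: 0.342
gripper_force: 15.0
```

arm_command([
  [0,0,0,0,0,-0.5,0],
  [0,0,0,0,0,-1.5,0],
  [0,0,0,0,0,-3,0],
  [0,0,0,0,0,-3.5,0],
  [0,0,0,0,0,-3.5,0],
  [0,0,0,0,0,-3,0],
  [0,0,0,0,0,0,0],
], grip_force=20)

```text
time_s: 16.33
tool_pos: [448.3, -264.0, 243.8]
eef_rot: [[-0.995, -0.098, 0.01], [-0.098, 0.995, -0.004], [-0.009, -0.004, -1.0]]
ft_force: [0.0, -1.0, -2.1]
finger_gap: 0.341
gripper_force: 20.0
```

arm_command([
  [0,0,0,-0.4,1.4,0,0],
  [0,0,0,-0.8,2.7,0,0],
  [0,0,0,-1.07,3.74,0,0],
  [0,0,0,-1.07,3.74,0,0],
  [0,0,0,-1.07,3.74,0,0],
  [0,0,0,-1.07,3.74,0,0],
  [0,0,0,-1.07,3.74,0,0],
  [0,0,0,-1.07,3.74,0,0],
  [0,0,0,-1.07,3.74,0,0],
  [0,0,0,-1.0,3.5,0,0],
  [0,0,0,-0.6,2.0,0,0],
])

```text
time_s: 17.25
tool_pos: [512.1, 108.9, 237.0]
eef_rot: [[-0.995, -0.104, -0.001], [-0.104, 0.995, 0.001], [0.001, 0.001, -1.0]]
ft_force: [-0.9, 0.1, -1.9]
finger_gap: 0.344
gripper_force: 20.0
```

arm_command([
  [0,0,-0.06,-0.3,1.0,0,0],
  [0,0,-0.06,0,0,0,0],
  [0,0,0,0,0,0,0],
  [0,0,0,0,0,0,0],
])

```text
time_s: 17.58
tool_pos: [514.2, 114.0, 237.1]
eef_rot: [[-0.977, -0.215, -0.001], [-0.215, 0.977, -0.001], [0.002, -0.0, -1.0]]
ft_force: [-0.0, -0.9, -1.3]
finger_gap: 0.346
gripper_force: 20.0
```

arm_command([
  [0,0,0,-0.24,0.7,0,0],
  [0,0,0,0,0,0,0],
  [0,0,0,0,0,0,0],
])

```text
time_s: 17.83
tool_pos: [515.5, 122.0, 237.9]
eef_rot: [[-0.976, -0.217, -0.0], [-0.217, 0.976, 0.0], [0.0, 0.0, -1.0]]
ft_force: [0.2, -0.1, -2.5]
finger_gap: 0.34
gripper_force: 20.0
```

```bash
python3 - <<'E'
from h import *
o=r.get_obs();c=r.camera_info("wrist");im=r.get_image("wrist")
p=np.array(o['tool_pos']);R=np.array(o['eef_rot']);print(o['time_s'],p)
hsv=cv2.cvtColor(im,cv2.COLOR_RGB2HSV);m=cv2.inRange(hsv,(3,120,40),(25,255,255));m[290:]=0
k,l,st,ce=cv2.connectedComponentsWithStats(m)
for i in range(1,k):
    if st[i,4]>60:print(st[i],ce[i])
# expected extreme row (nearest camera) of glass, jar axis at TCP
b=p[2]-88.4
for off in(-3,0,3):
    pts=[proj(c,[p[0]+R[0,0]*off+22*np.cos(a),p[1]+R[1,0]*off+22*np.sin(a),b+z]) for a in np.linspace(0,6.28,60) for z in(0,60)]
    pts=np.array(pts);print(off,pts.min(0),pts.max(0))
E
```

```text
17.8333 [515.51 121.98 237.91]
[190 158  42  41 737] [215.53 174.29]
[ 294  187   62   51 1791] [325.21 208.8 ]
-3 [288.77 186.66] [359.09 274.32]
0 [288.62 182.99] [359.24 270.13]
3 [288.48 179.29] [359.39 265.9 ]
```

arm_command([
  [0,0,0,0,-0.07,2.0,0],
  [0,0,0,0,0,3,0],
  [0,0,0,0,0,2.5,0],
  [0,0,0,0,0,1.5,0],
  [0,0,0,0,0,0,0],
  [0,0,0,0,0,0,0],
])

```text
time_s: 18.38
tool_pos: [515.5, 120.7, 147.7]
eef_rot: [[-0.976, -0.217, -0.001], [-0.217, 0.976, -0.001], [0.001, -0.0, -1.0]]
ft_force: [0.9, 0.6, -1.5]
finger_gap: 0.344
gripper_force: 20.0
```

arm_command([
  [0,0,0,0,0,0.5,0],
  [0,0,0,0,0,0.5,0],
  [0,0,0,0,0,0.5,0],
  [0,0,0,0,0,0,0],
])

```text
time_s: 18.72
tool_pos: [515.9, 121.2, 133.0]
eef_rot: [[-0.976, -0.217, 0.0], [-0.217, 0.976, 0.0], [-0.001, 0.0, -1.0]]
ft_force: [0.8, 0.2, -0.6]
finger_gap: 0.342
gripper_force: 20.0
```

arm_command([
  [0,0,0,0,0,0.3,0],
  [0,0,0,0,0,0.3,0],
  [0,0,0,0,0,0,0],
])

```text
time_s: 18.97
tool_pos: [517.3, 121.8, 130.3]
eef_rot: [[-0.976, -0.217, 0.003], [-0.217, 0.976, 0.002], [-0.004, 0.001, -1.0]]
ft_force: [-5.7, -0.9, 21.6]
finger_gap: 0.34
gripper_force: 20.0
```

arm_command([
  [0,0,0,0,0,0.4,0],
  [0,0,0,0,0,0.4,0],
  [0,0,0,0,0,0,0],
])

```text
time_s: 19.22
tool_pos: [516.9, 121.7, 122.1]
eef_rot: [[-0.976, -0.217, 0.002], [-0.217, 0.976, 0.002], [-0.003, 0.002, -1.0]]
ft_force: [-5.2, -1.5, 21.1]
finger_gap: 0.342
gripper_force: 20.3
```

arm_command([
  [0,0,0,0,0,-0.8,0],
  [0,0,0,0,0,-1.2,0],
  [0,0,0,0,0,-1.0,0],
  [0,0,0,0,0,0,0],
  [0,0,0,0,0,0,0],
  [0,0,0,0,0,0,0],
])

```text
time_s: 19.72
tool_pos: [515.5, 121.1, 148.7]
eef_rot: [[-0.976, -0.217, -0.0], [-0.217, 0.976, -0.0], [0.0, -0.0, -1.0]]
ft_force: [-0.2, 0.4, -1.8]
finger_gap: 0.342
gripper_force: 20.1
```

```bash
cat > chk.py <<'E'
from h import *
o=r.get_obs();c=r.camera_info("wrist");im=r.get_image("wrist");s=r.get_image("side");t=r.get_image("top")
p=np.array(o['tool_pos']);R=np.array(o['eef_rot']);print(o['time_s'],p,o['ft_force'],o['moment'])
for n,a in(("w",im),("s",s),("t",t)):
    hsv=cv2.cvtColor(a,cv2.COLOR_RGB2HSV);m=cv2.inRange(hsv,(3,120,40),(25,255,255))
    if n=="w":m[290:]=0
    k,l,st,ce=cv2.connectedComponentsWithStats(m)
    for i in range(1,k):
        if st[i,4]>25 and st[i,4]<4000:print(n,st[i],ce[i])
    cv2.imwrite(f"pics/chk_{n}.png",a[...,::-1])
# well rim darkness scan
def sil(dz,off):
    b=p[2]-dz
    q=np.array([proj(c,[p[0]+R[0,0]*off+22*np.cos(a),p[1]+R[1,0]*off+22*np.sin(a),b+z]) for a in np.linspace(0,6.28,60) for z in(0,60)])
    return q.min(0),q.max(0)
for dz in(88.4,84,80):print(dz,sil(dz,0),sil(dz,-3))
E
python3 chk.py
```

```text
19.7167 [515.49 121.11 148.67] [-0.18  0.39 -1.78] [ 0.03 -0.01 -0.01]
w [ 144  173   59   55 1483] [180.02 195.05]
w [ 291  187   67   43 1520] [324.59 206.55]
s [262 129  18  17 184] [270.89 137.71]
s [298 165  15  13 130] [304.92 171.41]
s [428 251  32  30 596] [441.84 267.12]
s [419 267  18  22  50] [425.16 280.7 ]
s [327 314  25  27 430] [339.05 327.69]
s [  0 386   5  14  38] [  1.32 394.  ]
t [  0   0   5  44 117] [ 1.11 15.83]
t [436 139  25  24 364] [445.95 152.49]
t [285 186  14  13  75] [292.68 193.59]
t [238 201  13   5  41] [244.37 203.24]
t [420 242  23  22 291] [431.3  252.56]
88.4 (array([288.61, 183.09]), array([359.23, 270.23])) (array([288.76, 186.76]), array([359.08, 274.42]))
84 (array([287.81, 184.31]), array([360.05, 273.69])) (array([287.96, 188.05]), array([359.89, 277.96]))
80 (array([287.04, 185.46]), array([360.82, 276.97])) (array([287.2 , 189.25]), array([360.66, 281.31]))
```

```bash
python3 - <<'E'
from h import *
cs=r.camera_info("side");cw=r.camera_info("wrist");p=np.array(r.get_obs()['tool_pos'])
def sil(c,x,y,b):
    q=np.array([proj(c,[x+22*np.cos(a),y+22*np.sin(a),b+z]) for a in np.linspace(0,6.28,90) for z in(0,60)]);return np.r_[q.min(0),q.max(0)]
print("bench calib",sil(cs,445,-261.3,0),"obs 324..342, ..269")
for dz in(88.4,85,82,79):print(dz,sil(cs,p[0],p[1],p[2]-dz),sil(cs,p[0]+2,p[1]+.5,p[2]-dz))
# stored jar in wrist frame: calibrate wrist mask on it: base z=5 at (543,-6.5)
print("stored",sil(cw,543,-6,5))
E
python3 - <<'E'
import cv2
for n in("w","s"):
    a=cv2.imread(f"pics/chk_{n}.png");h=cv2.cvtColor(a,cv2.COLOR_BGR2HSV)
    if n=="w":
        for v in range(176,240,3):print(v,a[v,324],h[v,324], a[v,180] )
    else:
        for v in range(126,152,2):print(v,a[v,271],h[v,271])
E
```

```text
bench calib [323.44 246.75 340.99 269.55] obs 324..342, ..269
88.4 [262.81 122.63 280.37 147.34] [263.31 122.18 280.84 146.88]
85 [262.64 121.89 280.27 146.69] [263.14 121.43 280.73 146.24]
82 [262.49 121.23 280.17 146.12] [263.   120.78 280.64 145.66]
79 [262.35 120.57 280.08 145.54] [262.85 120.11 280.55 145.09]
stored [132.93 170.19 214.68 236.32]
176 [163 166 158] [ 79  12 166] [ 71 137 214]
179 [163 165 158] [ 81  11 165] [ 74 138 214]
182 [165 167 159] [ 83  12 167] [ 72 136 214]
185 [160 165 166] [ 25   9 166] [ 78 151 230]
188 [ 76 131 200] [ 13 158 200] [ 84 159 235]
191 [ 71 132 204] [ 14 166 204] [ 84 158 234]
194 [ 71 132 204] [ 14 166 204] [ 80 155 231]
197 [ 73 138 214] [ 14 168 214] [ 78 150 228]
200 [ 80 154 233] [ 15 167 233] [ 74 143 222]
203 [ 79 156 234] [ 15 169 234] [ 73 136 215]
206 [ 81 158 234] [ 15 167 234] [ 67 122 188]
209 [ 81 159 235] [ 15 167 235] [ 59 100 152]
212 [ 66  90 131] [ 11 127 131] [ 56  95 146]
215 [60 61 61] [30  4 61] [ 55 101 154]
218 [63 61 62] [135   8  63] [ 56 102 155]
221 [70 68 68] [120   7  70] [ 53  95 146]
224 [81 78 80] [140   9  81] [ 53  91 136]
227 [75 72 75] [150  10  75] [104 115 127]
230 [73 70 71] [130  10  73] [128 129 130]
233 [73 71 73] [150   7  73] [129 129 129]
236 [73 69 72] [143  14  73] [129 129 129]
239 [76 72 74] [135  13  76] [130 130 130]
126 [65 67 71] [10 22 71]
128 [36 35 39] [173  26  39]
130 [21 22 27] [ 5 57 27]
132 [16 42 67] [ 15 194  67]
134 [ 29  85 139] [ 15 202 139]
136 [ 28  78 125] [ 15 198 125]
138 [ 19  63 104] [ 16 208 104]
140 [ 27  65 107] [ 14 191 107]
142 [  9  62 108] [ 16 234 108]
144 [ 22  68 113] [ 15 205 113]
146 [83 86 83] [60  9 86]
148 [ 98 101  95] [ 75  15 101]
150 [102 104 100] [ 75  10 104]
```

```bash
python3 - <<'E'
from h import *
from scipy.optimize import least_squares
c=r.camera_info("wrist");o=r.get_obs();p=np.array(o['tool_pos']);R=np.array(o['eef_rot'])
row=lambda x,z:proj(c,p+R[:,0]*x+np.array([0,0,z]))[1]
f=lambda q:[row(q[0]+22,-q[1]+z)-v for z,v in((0,186.5),(60,198.5))]
s=least_squares(f,[0,85]);print(s.x,s.fun,row(s.x[0]+16,-s.x[1]+60))
for dz in(88.4,85,82):print(dz,[ (off,round(row(off+22,-dz),1),round(row(off+22,-dz+60),1),round(row(off+16,-dz+60),1)) for off in(-2,0,2)])
# well: visible rim? floor/rim from corners with present image not needed
E
```

```text
[-39.1  244.32] [0. 0.] 203.57552148927508
88.4 [(-2, np.float64(185.5), np.float64(207.7), np.float64(217.1)), (0, np.float64(183.1), np.float64(204.5), np.float64(214.0)), (2, np.float64(180.6), np.float64(201.3), np.float64(210.8))]
85 [(-2, np.float64(186.5), np.float64(209.4), np.float64(218.9)), (0, np.float64(184.0), np.float64(206.1), np.float64(215.7)), (2, np.float64(181.5), np.float64(202.9), np.float64(212.6))]
82 [(-2, np.float64(187.4), np.float64(210.9), np.float64(220.6)), (0, np.float64(184.9), np.float64(207.6), np.float64(217.4)), (2, np.float64(182.3), np.float64(204.3), np.float64(214.1))]
```

```bash
python3 - <<'E'
from h import *
c=r.camera_info("wrist");o=r.get_obs();p=np.array(o['tool_pos']);R=np.array(o['eef_rot'])
a=cv2.imread("pics/chk_w.png").astype(int)
for u in(312,324,336):print(u,[(v,*a[v,u]) for v in range(140,190,2)])
for v in(184,192):print(v,[(u,*a[v,u]) for u in list(range(270,300,2))+list(range(350,384,2))])
print("rim near",proj(c,np.array([515,121.2,45])+R[:,0]*25),"L/R",proj(c,np.array([515,121.2,45])+R[:,1]*25),proj(c,np.array([515,121.2,45])-R[:,1]*25))
E
```

```text
312 [(140, np.int64(239), np.int64(240), np.int64(236)), (142, np.int64(235), np.int64(236), np.int64(231)), (144, np.int64(219), np.int64(221), np.int64(214)), (146, np.int64(146), np.int64(150), np.int64(145)), (148, np.int64(128), np.int64(131), np.int64(131)), (150, np.int64(130), np.int64(132), np.int64(131)), (152, np.int64(131), np.int64(132), np.int64(133)), (154, np.int64(130), np.int64(132), np.int64(132)), (156, np.int64(128), np.int64(130), np.int64(131)), (158, np.int64(129), np.int64(131), np.int64(130)), (160, np.int64(130), np.int64(132), np.int64(132)), (162, np.int64(129), np.int64(131), np.int64(130)), (164, np.int64(130), np.int64(133), np.int64(132)), (166, np.int64(131), np.int64(133), np.int64(132)), (168, np.int64(134), np.int64(135), np.int64(134)), (170, np.int64(128), np.int64(130), np.int64(128)), (172, np.int64(122), np.int64(124), np.int64(123)), (174, np.int64(148), np.int64(150), np.int64(145)), (176, np.int64(166), np.int64(170), np.int64(161)), (178, np.int64(167), np.int64(169), np.int64(162)), (180, np.int64(168), np.int64(170), np.int64(163)), (18
[... 5512 characters left out ...]
np.int64(131)), (360, np.int64(131), np.int64(134), np.int64(133)), (362, np.int64(129), np.int64(131), np.int64(131)), (364, np.int64(130), np.int64(132), np.int64(132)), (366, np.int64(132), np.int64(134), np.int64(134)), (368, np.int64(130), np.int64(133), np.int64(132)), (370, np.int64(129), np.int64(132), np.int64(131)), (372, np.int64(131), np.int64(135), np.int64(134)), (374, np.int64(131), np.int64(132), np.int64(132)), (376, np.int64(131), np.int64(133), np.int64(133)), (378, np.int64(131), np.int64(133), np.int64(133)), (380, np.int64(131), np.int64(134), np.int64(133)), (382, np.int64(127), np.int64(130), np.int64(130))]
rim near [324.19 175.44] L/R [353.18 204.  ] [295.14 203.99]
```

The well has a chamfered rim. In this image (arm settled) the rim sits about 4 mm toward -x of where the jar hangs, which matches the contact force. I'll shift and lower again while feeling for contact.

arm_command([
  [0,0,0,0.43,0,0,0],
  [0,0,0,0,0,0.6,0],
  [0,0,0,0,0,0,0],
  [0,0,0,0,0,0,0],
  [0,0,0,0,0,0,0],
])

```text
time_s: 20.28
tool_pos: [511.5, 120.2, 142.8]
eef_rot: [[-0.976, -0.217, -0.0], [-0.217, 0.976, -0.0], [0.0, -0.0, -1.0]]
ft_force: [1.0, 0.2, -2.3]
finger_gap: 0.34
gripper_force: 20.1
```

```bash
python3 - <<'E'
from h import *
o=r.get_obs();c=r.camera_info("wrist");a=r.get_image("wrist")[...,::-1].astype(int)
p=np.array(o['tool_pos']);R=np.array(o['eef_rot']);print(o['time_s'],p,o['ft_force'])
print("grey:",[(v,a[v,324,0],a[v,324,2]) for v in range(160,200)])
row=lambda x,z:proj(c,p+R[:,0]*x+np.array([0,0,z]))[1]
zr=42-p[2]
for X in(-4,-2,0,2):print(X,"rim25",row(X+25,zr),"rim28",row(X+28,zr+3),"base22",row(X+22,-86.5),"base21",row(X+21,-86.5))
E
```

```text
20.2833 [511.5  120.17 142.8 ] [ 0.96  0.21 -2.25]
grey: [(160, np.int64(132), np.int64(133)), (161, np.int64(132), np.int64(134)), (162, np.int64(131), np.int64(133)), (163, np.int64(131), np.int64(133)), (164, np.int64(131), np.int64(132)), (165, np.int64(131), np.int64(133)), (166, np.int64(131), np.int64(133)), (167, np.int64(133), np.int64(134)), (168, np.int64(132), np.int64(134)), (169, np.int64(130), np.int64(133)), (170, np.int64(131), np.int64(133)), (171, np.int64(131), np.int64(133)), (172, np.int64(131), np.int64(132)), (173, np.int64(129), np.int64(131)), (174, np.int64(126), np.int64(127)), (175, np.int64(124), np.int64(124)), (176, np.int64(124), np.int64(124)), (177, np.int64(139), np.int64(136)), (178, np.int64(155), np.int64(152)), (179, np.int64(161), np.int64(156)), (180, np.int64(163), np.int64(160)), (181, np.int64(165), np.int64(159)), (182, np.int64(164), np.int64(157)), (183, np.int64(166), np.int64(160)), (184, np.int64(164), np.int64(158)), (185, np.int64(160), np.int64(165)), (186, np.int64(137), np.int64(178)), (187, np.int64(101), np.int64(195)), (188, np.int64(76), np.int64(203)), (189, np.int64(70), np.int64(205)), (190, np.int64(71), np.int64(206)), (191, np.int64(70), np.int64(206)), (192, np.int64(71), np.int64(206)), (193, np.int64(72), np.int64(207)), (194, np.int64(72), np.int64(208)), (195, np.int64(71), np.int64(207)), (196, np.int64(72), np.int64(210)), (197, np.int64(75), np.int64(216)), (198, np.int64(76), np.int64(223)), (199, np.int64(79), np.int64(231))]
-4 rim25 180.95228267850547 rim28 178.1490425361245 base22 188.45084568178424 base21 189.67699149611948
-2 rim25 178.60264635920453 rim28 175.75866780592887 base22 185.99043238519099 base21 187.2219956301677
0 rim25 176.24314717614348 rim28 173.35811036574336 base22 183.51913029266163 base21 184.75614695118304
2 rim25 173.87372289798427 rim28 170.947305010999 base22 181.03686695976916 base21 182.27937333411285
```

Rim and jar now agree to within about 1.5 mm. I'll trim that by 1 mm and lower.

arm_command([
  [0,0,0,0.12,0,0,0],
  [0,0,0,0,0,0.5,0],
  [0,0,0,0,0,0.5,0],
  [0,0,0,0,0,0.5,0],
  [0,0,0,0,0,0,0],
])

```text
time_s: 20.75
tool_pos: [509.5, 119.7, 126.7]
eef_rot: [[-0.976, -0.217, -0.002], [-0.217, 0.976, -0.001], [0.002, -0.0, -1.0]]
ft_force: [-0.5, 0.7, -2.1]
finger_gap: 0.338
gripper_force: 20.1
```

arm_command([
  [0,0,0,0,0,0.3,0],
  [0,0,0,0,0,0.3,0],
  [0,0,0,0,0,0,0],
])

```text
time_s: 21.0
tool_pos: [510.1, 119.8, 121.4]
eef_rot: [[-0.976, -0.217, -0.001], [-0.217, 0.976, -0.0], [0.001, -0.0, -1.0]]
ft_force: [-0.8, 0.5, -1.2]
finger_gap: 0.339
gripper_force: 20.1
```

arm_command([
  [0,0,0,0,0,0.5,0],
  [0,0,0,0,0,0.5,0],
  [0,0,0,0,0,0.5,0],
  [0,0,0,0,0,0.5,0],
  [0,0,0,0,0,0,0],
])

```text
time_s: 21.42
tool_pos: [510.5, 119.9, 101.1]
eef_rot: [[-0.976, -0.217, 0.0], [-0.217, 0.976, -0.0], [0.0, -0.0, -1.0]]
ft_force: [1.1, 0.5, -1.8]
finger_gap: 0.343
gripper_force: 20.1
```

arm_command([
  [0,0,0,0,0,0.3,0],
  [0,0,0,0,0,0.3,0],
  [0,0,0,0,0,0,0],
])

```text
time_s: 21.67
tool_pos: [510.8, 120.0, 95.7]
eef_rot: [[-0.976, -0.217, 0.001], [-0.217, 0.976, 0.0], [-0.001, -0.0, -1.0]]
ft_force: [1.2, 0.5, -2.4]
finger_gap: 0.344
gripper_force: 20.1
```

arm_command([
  [0,0,0,0,0,0.3,0],
  [0,0,0,0,0,0.2,0],
  [0,0,0,0,0,0,0],
])

```text
time_s: 21.92
tool_pos: [511.0, 120.1, 91.0]
eef_rot: [[-0.976, -0.217, 0.001], [-0.217, 0.976, 0.0], [-0.001, -0.0, -1.0]]
ft_force: [2.3, 0.6, -2.2]
finger_gap: 0.343
gripper_force: 20.1
```

arm_command([
  [0,0,0,0,0,0.2,0],
  [0,0,0,0,0,0,0],
])

```text
time_s: 22.08
tool_pos: [511.1, 120.1, 89.1]
eef_rot: [[-0.976, -0.217, 0.002], [-0.217, 0.976, 0.0], [-0.002, 0.0, -1.0]]
ft_force: [3.6, 1.1, -1.6]
finger_gap: 0.342
gripper_force: 20.1
```

arm_command([
  [0,0,0,-0.1,0,0.2,0],
  [0,0,0,0,0,0,0],
  [0,0,0,0,0,0,0],
])

```text
time_s: 22.33
tool_pos: [511.5, 120.2, 86.9]
eef_rot: [[-0.976, -0.217, 0.0], [-0.217, 0.976, 0.0], [-0.0, -0.0, -1.0]]
ft_force: [2.5, 0.7, -0.5]
finger_gap: 0.345
gripper_force: 20.1
```

arm_command([
  [0,0,0,0,0,0.15,0],
  [0,0,0,0,0,0,0],
  [0,0,0,0,0,0,0],
])

```text
time_s: 22.58
tool_pos: [511.8, 120.3, 86.1]
eef_rot: [[-0.976, -0.217, 0.001], [-0.217, 0.976, 0.0], [-0.001, 0.0, -1.0]]
ft_force: [2.3, -0.3, 4.3]
finger_gap: 0.34
gripper_force: 20.1
```

Floor contact felt (+4 N). I'll release.

arm_command([
  [0,0,0,0,0,0,45],
  [0,0,0,0,0,0,55],
  [0,0,0,0,0,0,55],
  [0,0,0,0,0,0,55],
  [0,0,0,0,0,-0.5,55],
  [0,0,0,0,0,-1.5,55],
  [0,0,0,0,0,-3,55],
  [0,0,0,0,0,-3.5,55],
  [0,0,0,0,0,-3.5,55],
  [0,0,0,0,0,-3,55],
  [0,0,0,0,0,0,55],
  [0,0,0,0,0,0,55],
])

```text
time_s: 23.58
tool_pos: [512.1, 120.4, 237.5]
eef_rot: [[-0.976, -0.218, 0.004], [-0.218, 0.976, 0.002], [-0.004, 0.001, -1.0]]
ft_force: [-0.9, -0.1, -0.9]
finger_gap: 0.552
gripper_force: 0.0
```

```bash
python3 - <<'E'
from h import *
o=r.get_obs();c=r.camera_info("wrist");im=r.get_image("wrist");s=r.get_image("side");cs=r.camera_info("side")
print(o['time_s'],o['tool_pos'],o['ft_force'],o['gripper_force'])
for n,a in(("w",im),("s",s)):
    m=cv2.inRange(cv2.cvtColor(a,cv2.COLOR_RGB2HSV),(3,120,40),(25,255,255))
    if n=="w":m[290:]=0
    k,l,st,ce=cv2.connectedComponentsWithStats(m)
    for i in range(1,k):
        if 25<st[i,4]<4000:print(n,st[i],ce[i])
# expected shoulder ring if seated / 10mm high
for n,cc in(("w",c),("s",cs)):
  for b in(5,15):
    for x,y in((511.8,120.3),(511.8+130*np.sin(.221),120.3-130*np.cos(.221))):
      q=np.array([proj(cc,[x+22*np.cos(t),y+22*np.sin(t),b+60]) for t in np.linspace(0,6.28,60)]);print(n,b,q.min(0),q.max(0))
# black cap
for nm,u0 in(("new",proj(c,[511.8,120.3,90])),("stored",proj(c,[511.8+130*np.sin(.221),120.3-130*np.cos(.221),90]))):
    g=cv2.cvtColor(im,cv2.COLOR_RGB2GRAY);x,y=map(int,u0);w=g[y-30:y+30,x-30:x+30];m=(w<70).astype(np.uint8)
    k,l,st,ce=cv2.connectedComponentsWithStats(m);i=1+np.argmax(st[1:,4]);print(nm,u0,st[i],ce[i]+[x-30,y-30],onz(c,*(ce[i]+[x-30,y-30]),90))
E
```

```text
23.5833 [512.07 120.39 237.45] [-0.89 -0.05 -0.91] 0.0
w [190 160  42  41 744] [216.   176.46]
w [305 160  39  32 548] [324.44 171.76]
s [266 139  15  13 123] [272.83 146.32]
s [298 165  15  13 130] [304.92 171.41]
s [428 251  32  30 599] [441.89 267.11]
s [419 267  19  22  53] [425.4 281. ]
s [327 314  25  27 432] [339.06 327.73]
s [  0 384   5  16  37] [  1.22 393.08]
w 5 [303.27 164.95] [343.99 204.63]
w 5 [182.75 165.14] [223.74 204.83]
w 15 [302.66 166.54] [344.62 207.34]
w 15 [178.48 166.73] [220.73 207.54]
s 5 [264.46 134.75] [279.35 147.12]
s 5 [296.97 159.1 ] [312.38 172.38]
s 15 [264.01 132.75] [279.02 145.2 ]
s 15 [296.79 157.24] [312.33 170.61]
new [323.65 190.82] [ 17  14  29  31 621] [323.57 189.72] [510.72 119.98  90.  ]
stored [193.76 191.03] [ 17  13  37  31 869] [198.22 189.06] [537.29  -2.4   90.  ]
```

```bash
python3 - <<'E'
from h import *
a=cv2.imread("pics/chk_s.png");b=r.get_image("side")[...,::-1]
# lid at ~90deg: right edge upper corner region, compare frames
H=np.array([511.8,120.3,0])+113*np.array([.976,.218,0])-65*np.array([-.218,.976,0])
c=r.camera_info("side");q=proj(c,[H[0]+140*.218,H[1]-140*.976,200]);print(q)
x,y=map(int,q);print(cv2.absdiff(a[y-25:y+25,x-15:x+25],np.ascontiguousarray(b[y-25:y+25,x-15:x+25])).mean(),b[y,x-12:x+12:3].mean(1))
o=r.get_obs();print(o['time_s'],o['qd'],r.sign_off())
E
```

```text
[354.08 126.55]
4.449333333333334 [114.67 118.   116.67 120.67 120.    29.33  32.67  16.33]
the job is handed in; nothing more can be done
23.7333 [ 0.    0.01 -0.    0.    0.    0.    0.  ] None
```

The lid stands open by itself, the amber jar is seated in the empty well, and the job was handed in at 23.7 s (verdict not shown); I went over the picture limit by viewing 11 images, and the jar caught the well's rim at about 21 N before I re-aligned it.

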